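# Free the stuck press carriage and run it home

### The job

The carriage of the hand roll press has stuck in its parked place. Push it along its rail towards the hood until it breaks free, keep it under control, and run it on until its ram is gently but fully home against the sprung end stop hidden inside the hood; do not ram the stop (stay well below 20 N on it). Then let go, leaving the carriage resting against the pressed-in stop and the things around the press where they are.

Things in the scene. Friction and masses are not known exactly. Their poses are not given: they have to be found in the camera images.
- cutter: hand roll press, fixed: cream base plate 130 wide (x) x 470 long (y) x 12 mm, aluminium rail 34 mm wide on its middle line, top 32 mm above the counter. Origin: on the counter, below the centre of the parked carriage's grip. +y runs along the rail to the hood (pushing direction), z up. Base spans y -75 to +395 mm.
- hood: cream box fixed over the rail's far end, 130 wide x 180 long x 122 mm high, top 134 mm above the counter. Origin: lower edge of its front face, on the middle line, 210 mm along +y of the press's origin, 12 mm above the counter; axes as the press. Hidden inside is the end stop, in a different place every time: the carriage touches it after 60 to 120 mm of travel from park.
- mouth (a point): centre of the mouth (48 mm wide, 64 mm high) in the hood's front. The ram goes in here to the hidden stop. The stop's soft sprung buffer gives 6 mm, pushing back with 1.2 N at first touch and 2.7 N pressed right in; behind it is a stiff rubber pad, about 2.5 N per mm. Friction holds a carriage that is let go slowly with the buffer pressed in; off the stiff pad it may spring back a little.
- carriage: steel carriage, about 1 kg in all, slides along the press's y only. Block 70 wide x 66 long, top 67.5 mm above the counter; 36 mm wide ram ahead into the hood. Origin: below its grip at counter height: y from the press's origin is its travel, about 0 at start. A pawl holds it in park: some 9 to 18 N (varies) frees it within the first 11 mm; then a steady drag of 4 to 7 N.
- grip (a point): point on the carriage's upright black grip: rectangular post 30 mm wide across the rail x 20 mm along it, from 67.5 to 147.5 mm above the counter. The point is on its centre line, 20 mm below its top. Even at the end stop the grip stays over 65 mm short of the hood's front.
- pan: bystander: open steel food pan 110 x 170 x 60 mm; origin at the centre of its underside
- sauce: bystander: upright white bottle, 56 mm diameter, 150 mm high; origin at the centre of its underside
- cup: bystander: open steel cup, 90 mm diameter, 80 mm high; origin at the centre of its underside

How it is judged:
On the way, in this order (a step that is already met when the one before it is completed fails the run):
1. the carriage has broken free of its parked place (more than 25 mm along the rail) (y of carriage in the frame of cutter above 0.025 m), for 0.1 s.
2. the carriage presses on the end stop in the hood with more than 2 N (contact force between carriage and hood above 2 N), for 0.2 s.
At the end, for the whole second after the job is handed in: The carriage rests, released and still (under 3 mm/s), with its ram on the end stop in the hood (more than 55 mm from park) and the stop's sprung buffer at least about half pressed in, pushing back with more than 1.9 N (y of carriage in the frame of cutter above 0.055 m and contact force between carriage and hood above 1.9 N and linear speed of carriage below 0.003 m/s); the robot touches nothing.
It fails at once if the end stop is rammed: more than 20 N between carriage and hood or its stop (contact force between carriage and hood above 20 N).
It fails at once if a bystander is shifted by more than 30 mm or the bottle tipped (distance of any of pan, sauce, cup from where it was at the start of the episode above 0.03 m or angle between sauce's own z axis and vertical above 0.4 rad).
It also fails if it takes over 58 s, if anything falls off the work surface, if the arm or the gripper's body presses on something with over 40 N, if the wrist force passes 120 N, or if a joint passes its speed limit or range.

### The arm

A 7-joint arm with a two-finger parallel gripper is mounted at the origin on the work surface. World frame = base frame: x ahead of the robot, y to its left, z up, the work surface at z = 0. Lengths are in m, angles in rad, forces in N, time in s.
With the tool pointing down it reaches from about 0.425 to 0.875 m from the base axis. Payload 4.7 kg.
Tool frame: the origin (TCP) lies at the very end of the fingers, on their centre line; the grasp point (between the pads) lies 19 mm behind it; x points along the fingers, z is the direction in which the jaws open and shut, and the axes are right-handed (so a half turn about x gives the same grasp; the last joint's range is limited). The gripper opens to 87 mm and grips with 3 to 60 N. Pads are 19 mm wide; open, the fingers measure 117 mm over their backs; the gripper's body (75 mm by 190 mm) begins 51 mm behind the grasp point.
Start: joints at [-1.265, 0.321, -0.07, 1.45, 0.023, 1.371, -0.057], TCP at [0.187, 0.623, 0.202] pointing down, gripper open.
Joint ranges: [-2.86, 2.86], [-0.3, 2.09], [-1.38, 1.24], [0.06, 2.45], [-1.56, 4.7], [0.09, 2.05], [-2.69, 2.69]. Speed limits (rad/s): [2.57, 2.57, 3.14, 3.14, 3.14, 3.14, 3.14].

### API

Orientations are given as a rotation vector (axis times angle).
In Python, from bench import * gives the robot as it stands.
- The arm moves only by the shell command python3 -m handwheel 'ROWS' [OPENING] [FORCE]. ROWS is JSON, a list of rows, each an object with "xyz": the shift along the world's x, y, z in cm, a list of three; "angular": the turn, a rotation vector about the world's x, y, z in degrees, a list of three. A call has 1 to 5 rows; each row shifts and turns the pose as measured when the row begins; what a row does not reach is not made up. A row lasts 1/12 s, in which the tool goes at most 41.7 mm and 7.16 degrees, less where a joint would pass 70% of its speed; a pose out of reach is approached as far as the arm can. A call with a gripper value outside its range is refused whole. OPENING is the finger opening in cm, from 0 to 8.7, set as the call begins (- or left out, the last holds). The fingers move at their own pace and stop on an object; FORCE is the grip in N (left out, the last holds). Time passes only in rows, so rows that do not move let the fingers close. It gives the time, the measured TCP pose, the force and the opening at its end, in the units of the state.
- get_state(): the state, without advancing time (a new reading comes with each control period).
- get_image(name): name is "side" or "top"; returns a dict with "pixels" (400x640x3 uint8, blue, green, red), "K" (3x3 intrinsics, pixels), "cam_to_world" (4x4, takes a point from camera to world coordinates). Camera axes: x right, y down, z forward; pixel columns grow to the right and rows downward; lengths in m; the calibration is good to about 2 mm. A picture is of the moment at which its call begins. There is no depth.
- close_job(): hands the job in, once; it reports no verdict.
The state is a dict: "time": time; "joint_positions": joint angles; "qd": joint speeds; "joint_torque": joint torques, N m; "position": TCP position; "tool_rot": TCP orientation; "ft_force": force on the tool from outside, world axes, zero at the start; "torque": the same for the moment, N m; "grip_width": opening from 0.0 (shut) to 1.0 (fully open).
Only numpy, scipy, OpenCV 4.12 (cv2) and the standard library are available. Lean on these libraries where they do the work, as an engineer would, in place of code of your own. Each camera call takes 0.05 s, during which the arm holds its last target.

## Working session

There is one attempt and no reset: what is moved stays moved. The work goes in short steps, Python scripts to look and compute and a shell command to move; the robot and the scene stay as the last step left them, time stands still between calls to the robot, and variables do not carry over. Pictures are saved under pics/ and viewed, and the job is handed in when it is done.

```bash
mkdir -p pics
python3 - <<'E'
from bench import *
import cv2,json,numpy as np
for n in ["side","top"]:
    d=get_image(n); cv2.imwrite(f"pics/{n}0.png",d["pixels"]); print(n,np.round(d["K"],1).tolist(),np.round(d["cam_to_world"],4).tolist())
s=get_state()
for k,v in s.items(): print(k,np.round(v,3))
E
```

```text
side [[393.4, 0.0, 316.7], [0.0, 393.4, 200.2], [0.0, 0.0, 1.0]] [[-0.8921, -0.3049, 0.3335, 0.232], [-0.4515, 0.6322, -0.6296, 0.4554], [-0.0188, -0.7123, -0.7017, 0.722], [0.0, 0.0, 0.0, 1.0]]
top [[423.7, 0.0, 322.2], [0.0, 423.7, 199.2], [0.0, 0.0, 1.0]] [[0.0205, -0.9894, 0.144, 0.4022], [-0.9998, -0.0211, -0.0023, -0.1098], [0.0054, -0.1439, -0.9896, 1.0705], [0.0, 0.0, 0.0, 1.0]]
time 0.1
joint_positions [-1.265  0.322 -0.07   1.452  0.023  1.371 -0.057]
qd [-0.    -0.002 -0.001 -0.     0.     0.002 -0.001]
joint_torque [-0.0000e+00 -4.9257e+01 -4.0600e-01 -3.1339e+01 -6.4000e-02  4.0000e-02
  0.0000e+00]
position [0.187 0.622 0.201]
tool_rot [-0.993  1.335  0.991]
ft_force [ 0.604 -0.197  0.059]
torque [ 0.022 -0.006 -0.014]
grip_width 1.0
```

View pics/side0.png

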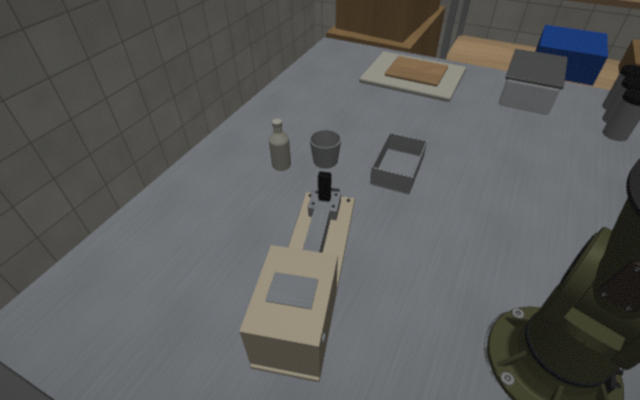

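View pics/top0.png

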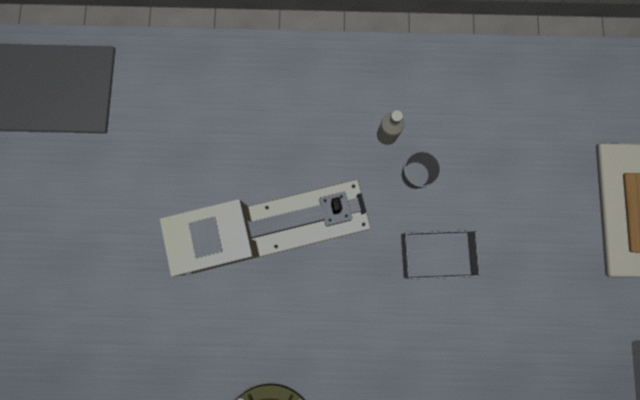

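```bash
cat > h.py <<'E'
from bench import *
import cv2,numpy as np
def ray(n,u,v,z):
    d=get_image(n) if isinstance(n,str) else n
    K,T=d["K"],d["cam_to_world"]; r=T[:3,:3]@np.linalg.inv(K)@[u,v,1]
    return T[:3,3]+r*(z-T[2,3])/r[2]
def proj(d,P):
    T=np.linalg.inv(d["cam_to_world"]); p=d["K"]@(T[:3,:3]@P+T[:3,3]); return p[:2]/p[2]
E
python3 - <<'E'
import cv2
a=cv2.imread("pics/top0.png")[150:300,150:390]; cv2.imwrite("pics/topz.png",cv2.resize(a,None,fx=3.3,fy=3.3,interpolation=cv2.INTER_CUBIC))
a=cv2.imread("pics/side0.png")[160:260,270:390]; cv2.imwrite("pics/sidez.png",cv2.resize(a,None,fx=6,fy=6,interpolation=cv2.INTER_CUBIC))
E
```

```text
(no output)
```

View pics/topz.png

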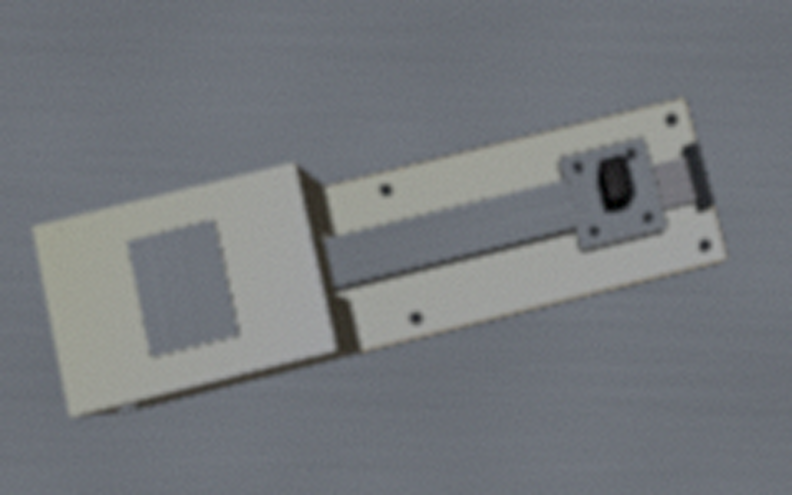

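View pics/sidez.png

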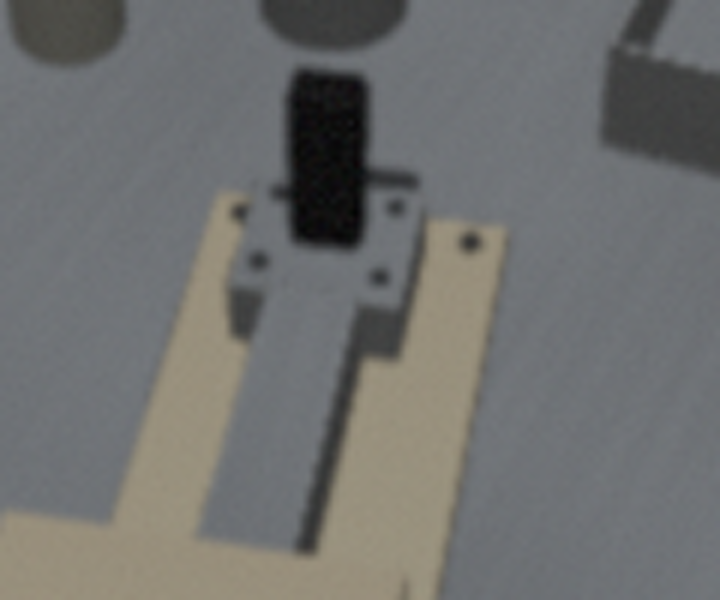

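Run:
```python
from h import *
from scipy.optimize import least_squares
d=get_image("top")
pts=[((683,98),(65,-75,12)),((724,260),(-65,-75,12)),((297,164),(65,210,134)),((337,352),(-65,210,134)),((34,227),(65,390,134)),((70,416),(-65,390,134))]
px=np.array([p[0] for p in pts])/3.3+[150,150]-0.35; M=np.array([p[1] for p in pts])/1000
def W(q,M):
    c,s=np.cos(q[2]),np.sin(q[2]); M=np.atleast_2d(M)
    return np.c_[q[0]+c*M[:,0]-s*M[:,1],q[1]+s*M[:,0]+c*M[:,1],M[:,2]]
f=lambda q:(np.array([proj(d,P) for P in W(q,M)])-px).ravel()
r=least_squares(f,[0.4,-0.15,0.2]); print(r.x,np.degrees(r.x[2]),np.round(r.fun,1))
q=r.x; print("grip",W(q,[0,0,.1275])[0],"dir",[-np.sin(q[2]),np.cos(q[2])])
for c in [(560,158),(643,138),(662,228),(580,250)]:
    p=ray(d,c[0]/3.3+149.65,c[1]/3.3+149.65,.0675); a=p[:2]-q[:2]; print("block", a@[np.cos(q[2]),np.sin(q[2])],a@[-np.sin(q[2]),np.cos(q[2])])
s=get_image("side")
for m in [(15,-10,147.5),(-15,-10,147.5),(15,10,147.5),(-15,10,67.5),(15,10,67.5)]:
    P=W(q,np.array(m)/1000)[0]; print(m,"sidez",(proj(s,P)-[269.6,159.6])*6,"topz",(proj(d,P)-149.65)*3.3)
print("cup rim",ray(d,416,174,.08),"sauce",ray(d,397,116,.15),"pan",[ray(d,*c,.06) .round(3) for c in [(404,232),(468,232),(470,276),(405,277)]])
from scipy.spatial.transform import Rotation as R
st=get_state(); print(R.from_rotvec(st["tool_rot"]).as_matrix().round(3),st["position"],st["time"])
```

```text
[ 0.5273147  -0.14553082  0.26542549] 15.207760176017338 [ 0.8 -0.2  1.6  0.2 -0.9 -0.4 -0.2 -0.3 -0.7 -0.  -0.3  0.6]
grip [ 0.5273147  -0.14553082  0.1275    ] dir [np.float64(-0.26231987866993184), np.float64(0.9649809745557641)]
block 0.034373364861631076 0.03239461889972152
block 0.03405787912245038 -0.029708828565396018
block -0.03285316712843779 -0.026586182921275077
block -0.03395118638839649 0.03459117692409376
(15, -10, 147.5) sidez [298.39820775  59.01775602] topz [628.44344667 152.97104028]
(-15, -10, 147.5) sidez [376.87720502  68.31707631] topz [639.64409277 196.24513037]
(15, 10, 147.5) sidez [287.77628944  93.29920699] topz [599.42071006 160.12927323]
(-15, 10, 67.5) sidez [366.13353459 256.58239133] topz [606.67777537 216.2945556 ]
(15, 10, 67.5) sidez [291.26684995 246.75481291] topz [596.4793258  176.28804601]
cup rim [ 0.61178765 -0.3346269   0.08      ] sauce [ 0.72984931 -0.27723061  0.15      ] pan [array([ 0.474, -0.309,  0.06 ]), array([ 0.477, -0.462,  0.06 ]), array([ 0.374, -0.464,  0.06 ]), array([ 0.369, -0.31 ,  0.06 ])]
[[-0.    -0.958  0.288]
 [-0.001  0.288  0.958]
 [-1.    -0.    -0.001]] [0.18691581 0.62216237 0.20097755] 0.2
```

```bash
python3 -m handwheel '[{"xyz":[2.2,-3.2,0.6],"angular":[0,0,-5.8]},{"xyz":[2.2,-3.2,0.6],"angular":[0,0,-5.8]},{"xyz":[2.2,-3.2,0.6],"angular":[0,0,-5.8]},{"xyz":[2.2,-3.2,0.6],"angular":[0,0,-5.8]},{"xyz":[2.2,-3.2,0.6],"angular":[0,0,-5.8]}]' 8.7 60
python3 -m handwheel '[{"xyz":[2.2,-3.2,0],"angular":[0,0,-5.8]},{"xyz":[2.2,-3.2,0],"angular":[0,0,-5.8]},{"xyz":[2.2,-3.2,0],"angular":[0,0,-5.8]},{"xyz":[2.2,-3.2,0],"angular":[0,0,-5.8]},{"xyz":[2.2,-3.2,0],"angular":[0,0,-5.8]}]'
```

```text
time: 0.62
position: [0.2881, 0.4621, 0.2259]
tool_rot: [-0.602, 1.495, 0.606]
ft_force: [0.9, 1.7, 0.7]
grip_width: 0.998
time: 1.03
position: [0.4019, 0.2937, 0.2277]
tool_rot: [-0.183, 1.568, 0.195]
ft_force: [1.0, -0.5, -0.8]
grip_width: 1.0
```

```bash
python3 -m handwheel '[{"xyz":[1.2,-3.7,0],"angular":[0,0,-3]},{"xyz":[1.2,-3.7,0],"angular":[0,0,-3]},{"xyz":[1.2,-3.7,0],"angular":[0,0,-1]},{"xyz":[1.2,-3.7,0],"angular":[0,0,0]},{"xyz":[1.2,-3.7,0],"angular":[0,0,0]}]'
python3 -m handwheel '[{"xyz":[1.1,-3.7,0],"angular":[0,0,0]},{"xyz":[1.1,-3.7,0],"angular":[0,0,0]},{"xyz":[1.1,-3.7,0],"angular":[0,0,0]},{"xyz":[1.1,-3.7,0],"angular":[0,0,0]},{"xyz":[1.1,-3.7,0],"angular":[0,0,0]}]'
cat >> h.py <<'E'
from scipy.spatial.transform import Rotation as R
A=0.26542549; O=np.array([0.5273147,-0.14553082]); ex=np.array([np.cos(A),np.sin(A)]); ey=np.array([-np.sin(A),np.cos(A)])
def rep():
    s=get_state(); p=s["position"]; a=p[:2]-O; m=R.from_rotvec(s["tool_rot"]).as_matrix()
    g=a
    print("t",s["time"],"pos",p.round(4),"press x,y mm",(1000*np.array([a@ex,a@ey])).round(1),"zaxis deg",np.degrees(np.arctan2(m[1,2],m[0,2])).round(2),"xaxis",m[:,0].round(3),"F",s["ft_force"].round(2),"F along",(s["ft_force"][:2]@ey).round(2),"w",s["grip_width"])
E
python3 -c "
from h import *
rep()"
```

```text
time: 1.45
position: [0.4649, 0.0989, 0.2277]
tool_rot: [-0.075, 1.572, 0.091]
ft_force: [1.4, -0.1, -0.0]
grip_width: 1.001
time: 1.87
position: [0.5204, -0.0961, 0.2286]
tool_rot: [-0.073, 1.569, 0.094]
ft_force: [1.8, -0.8, 0.3]
grip_width: 0.999
t 1.8667 pos [ 0.5204 -0.0961  0.2286] press x,y mm [ 6.3 49.6] zaxis deg 6.09 xaxis [-0.     0.013 -1.   ] F [ 1.84 -0.83  0.3 ] F along -1.28 w 0.998709463400009
```

```bash
python3 -m handwheel '[{"xyz":[0.4,-2.7,0],"angular":[0,0.7,4.5]},{"xyz":[0.2,-2.1,0],"angular":[0,0,4.6]},{"xyz":[0,0,0],"angular":[0,0,0]}]'
python3 - <<'E'
from h import *
rep()
d=get_image("top");s=get_image("side")
cv2.imwrite("pics/t1.png",cv2.resize(d["pixels"][120:280,220:420],None,fx=3,fy=3)); cv2.imwrite("pics/s1.png",cv2.resize(s["pixels"][100:260,220:420],None,fx=3,fy=3))
E
```

```text
time: 2.12
position: [0.5258, -0.1576, 0.2292]
tool_rot: [-0.198, 1.573, 0.209]
ft_force: [-0.8, -0.8, -0.2]
grip_width: 0.999
t 2.1167 pos [ 0.5258 -0.1576  0.2292] press x,y mm [ -4.6 -11.2] zaxis deg 14.84 xaxis [-0.013  0.006 -1.   ] F [-0.83 -0.83 -0.19] F along -0.59 w 0.9989806131469289
```

View pics/s1.png

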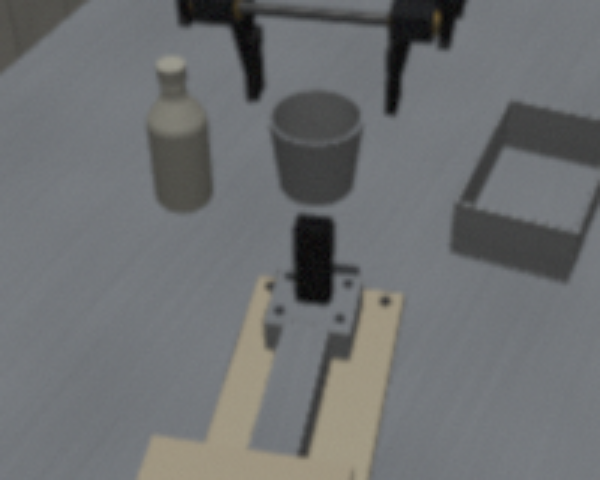

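```bash
python3 -m handwheel '[{"xyz":[0.1,1.3,0],"angular":[0,0.8,0.3]},{"xyz":[0,0,0],"angular":[0,0,0]},{"xyz":[0,0,-2.5],"angular":[0,0,0]},{"xyz":[0,0,-2],"angular":[0,0,0]},{"xyz":[0,0,0],"angular":[0,0,0]}]'
python3 -c "
from h import *
rep()"
```

```text
time: 2.63
position: [0.5293, -0.127, 0.1834]
tool_rot: [-0.204, 1.584, 0.233]
ft_force: [-0.4, 0.4, -0.2]
grip_width: 1.001
t 2.6333 pos [ 0.5293 -0.127   0.1834] press x,y mm [ 6.8 17.3] zaxis deg 15.9 xaxis [-0.026  0.014 -1.   ] F [-0.39  0.35 -0.25] F along 0.44 w 1.000770779707567
```

```bash
python3 -m handwheel '[{"xyz":[0,0,0],"angular":[0,0,0]},{"xyz":[0,0,0],"angular":[0,0,0]}]';python3 -c "
from h import *
rep()"; python3 -m handwheel '[{"xyz":[-0.1,-0.8,0],"angular":[-0.8,-1.5,-0.5]},{"xyz":[0,0,0],"angular":[0,0,0]},{"xyz":[0,0,0],"angular":[0,0,0]}]'
python3 -c "
from h import *
rep()"
```

```text
time: 2.8
position: [0.5294, -0.1233, 0.1836]
tool_rot: [-0.207, 1.585, 0.238]
ft_force: [0.1, 0.1, 0.5]
grip_width: 1.002
t 2.8 pos [ 0.5294 -0.1233  0.1836] press x,y mm [ 7.8 20.9] zaxis deg 16.19 xaxis [-0.028  0.016 -0.999] F [0.15 0.11 0.47] F along 0.06 w 1.0018746136217351
time: 3.05
position: [0.5304, -0.1289, 0.1866]
tool_rot: [-0.216, 1.557, 0.219]
ft_force: [0.2, -0.6, 0.4]
grip_width: 0.998
t 3.05 pos [ 0.5304 -0.1289  0.1866] press x,y mm [ 7.3 15.3] zaxis deg 15.89 xaxis [ 0.002  0.002 -1.   ] F [ 0.15 -0.57  0.36] F along -0.59 w 0.9976037815854357
```

```bash
python3 -m handwheel '[{"xyz":[-0.3,-1.5,0],"angular":[0,0,-0.6]},{"xyz":[0,0,0],"angular":[0,0,0]},{"xyz":[0,0,0],"angular":[0,0,0]}]'
python3 -c "
from h import *
rep()"
```

```text
time: 3.3
position: [0.5285, -0.1446, 0.1887]
tool_rot: [-0.208, 1.555, 0.212]
ft_force: [0.6, 0.1, 0.6]
grip_width: 1.002
t 3.3 pos [ 0.5285 -0.1446  0.1887] press x,y mm [1.4 0.6] zaxis deg 15.32 xaxis [ 0.005  0.003 -1.   ] F [0.62 0.15 0.63] F along -0.02 w 1.0020899776930863
```

Good; go down to TCP z ≈ 0.107.

```bash
python3 -m handwheel '[{"xyz":[0,0,-2.2],"angular":[0,0,0]},{"xyz":[0,0,-2.2],"angular":[0,0,0]},{"xyz":[0,0,-2],"angular":[0,0,0]},{"xyz":[0,0,-0.5],"angular":[0,0,0]},{"xyz":[0,0,0],"angular":[0,0,0]}]'
python3 -m handwheel '[{"xyz":[0,0,0],"angular":[0,0,0]}]'
python3 - <<'E'
from h import *
rep()
d=get_image("top");s=get_image("side")
a=cv2.resize(s["pixels"][120:260,250:400],None,fx=4,fy=4); cv2.imwrite("pics/s2.png",a)
E
```

```text
time: 3.72
position: [0.5304, -0.1472, 0.1199]
tool_rot: [-0.206, 1.551, 0.208]
ft_force: [-0.2, -0.3, 0.0]
grip_width: 1.0
time: 3.8
position: [0.5303, -0.1473, 0.12]
tool_rot: [-0.205, 1.552, 0.208]
ft_force: [0.9, 0.2, 0.4]
grip_width: 1.0
t 3.8 pos [ 0.5303 -0.1473  0.12  ] press x,y mm [ 2.4 -2.5] zaxis deg 15.08 xaxis [ 0.009  0.003 -1.   ] F [0.85 0.18 0.44] F along -0.05 w 0.9999021309526853
```

View pics/s2.png

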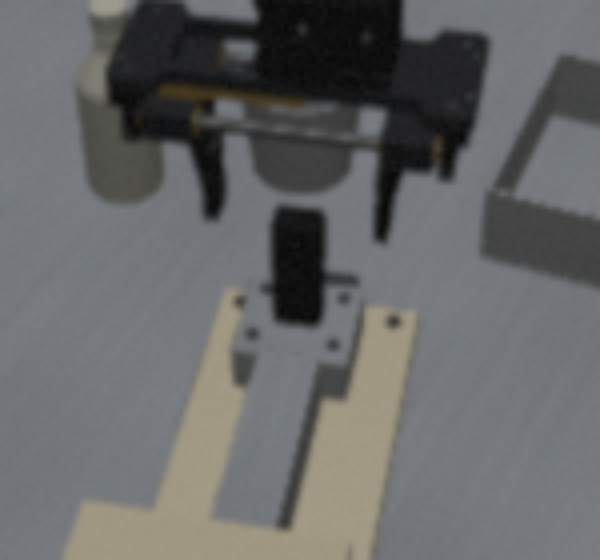

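```bash
python3 - <<'E'
from h import *
s=get_image("side");p=get_state()["position"]
c=lambda P:((proj(s,P)-[249.6,119.6])*4).round(0)
print("tcp",c(p),"tipL/R",c(p+np.r_[ex*.045,0]),c(p-np.r_[ex*.045,0]))
for y in(-.01,.01):print("post top",[c(np.r_[O+ex*x+ey*y,.1475]) for x in (-.015,.015)],"bottom",[c(np.r_[O+ex*x+ey*y,.0675]) for x in (-.015,.015)])
E
python3 -m handwheel '[{"xyz":[-0.2,0.3,-1.3],"angular":[0,0.5,0]},{"xyz":[0,0,0],"angular":[0,0,0]},{"xyz":[0,0,0],"angular":[0,0,0]}]'
python3 -c "
from h import *
rep()"
```

```text
tcp [297. 245.] tipL/R [221. 236.] [375. 255.]
post top [array([331., 206.]), array([279., 199.])] bottom [array([330., 308.]), array([281., 302.])]
post top [array([325., 229.]), array([272., 222.])] bottom [array([324., 331.]), array([274., 325.])]
time: 4.2
position: [0.5308, -0.1442, 0.1091]
tool_rot: [-0.206, 1.555, 0.209]
ft_force: [-0.1, -0.8, 0.8]
grip_width: 1.002
t 4.2 pos [ 0.5308 -0.1442  0.1091] press x,y mm [3.7 0.4] zaxis deg 15.13 xaxis [ 0.006  0.003 -1.   ] F [-0.12 -0.83  0.79] F along -0.77 w 1.0020491152145594
```

Run:
```python
from h import *
d=get_image("top");s=get_image("side");p=get_state()["position"]
c=lambda P:((proj(s,P)-[269.6,129.6])*7)
a=cv2.resize(s["pixels"][130:210,270:380],None,fx=7,fy=7,interpolation=cv2.INTER_CUBIC)
a=cv2.convertScaleAbs(a,alpha=2,beta=20)
for x in(-.0435,.0435):
  for y in (-.0095,.0095): cv2.circle(a,tuple(int(v) for v in c(p+np.r_[ex*x+ey*y,0])),3,(0,0,255),-1)
cv2.imwrite("pics/s3.png",a)
b=cv2.resize(d["pixels"][160:250,280:390],None,fx=6,fy=6,interpolation=cv2.INTER_CUBIC)
cv2.imwrite("pics/t3.png",cv2.convertScaleAbs(b,alpha=2,beta=20))
```

```text
(no output)
```

View pics/s3.png

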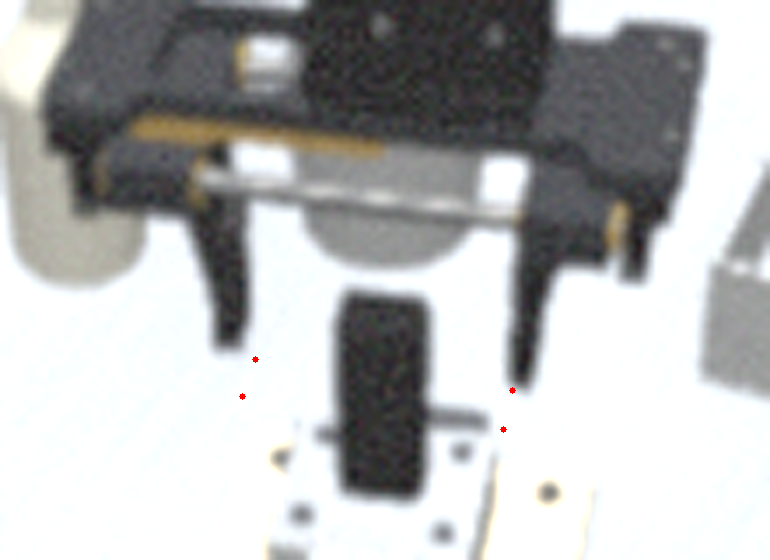

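View pics/t3.png

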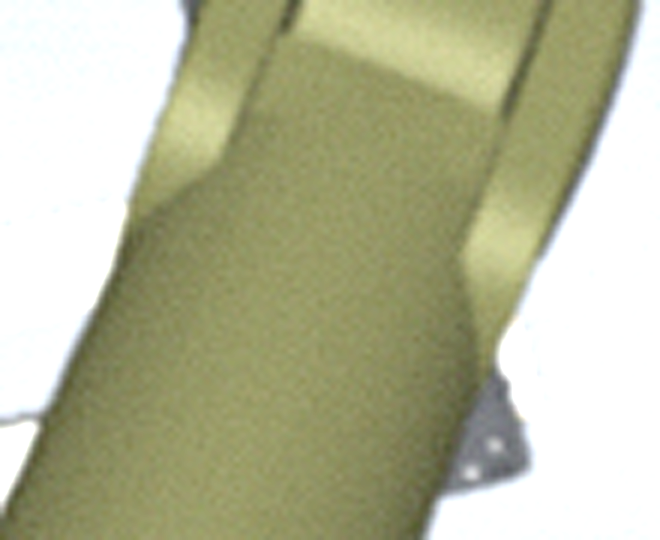

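Run:
```python
from h import *
s=get_image("side");st=get_state();p=st["position"];m=R.from_rotvec(st["tool_rot"]).as_matrix()
a=cv2.resize(s["pixels"][90:215,250:400],None,fx=5,fy=5,interpolation=cv2.INTER_CUBIC)
a=cv2.convertScaleAbs(a,alpha=2,beta=20)
c=lambda P:((proj(s,P)-[249.6,89.6])*5)
def quad(h,w,l,col):
    q=np.array([c(p+m@np.array([-h,sy*w/2,sz*l/2])) for sy,sz in((-1,-1),(1,-1),(1,1),(-1,1))]).astype(np.int32)
    cv2.polylines(a,[q],True,col,1)
quad(0,.019,.087,(0,0,255)); quad(0,.019,.117,(0,128,255)); quad(.07,.075,.19,(255,0,0)); quad(.019,.019,.087,(0,255,0))
cv2.imwrite("pics/s4.png",a)
```

```text
(no output)
```

View pics/s4.png

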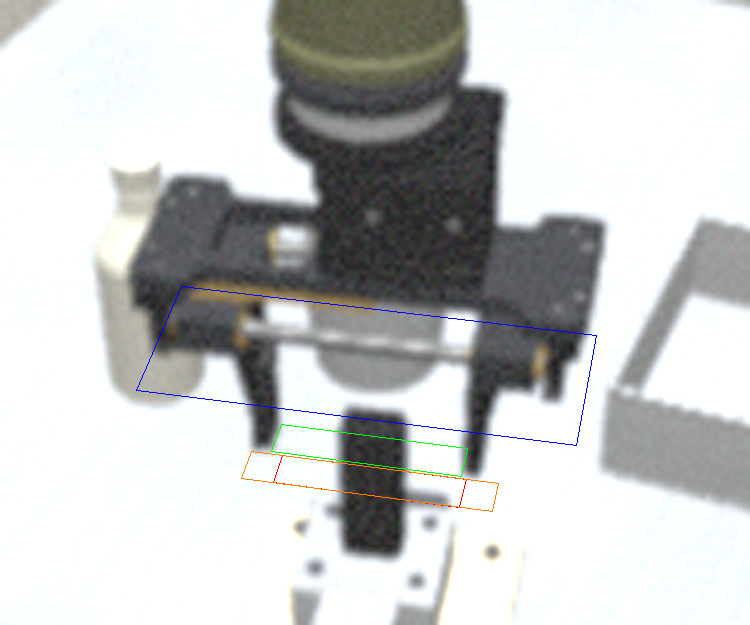

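```bash
python3 -m handwheel '[{"xyz":[-0.3,0,-1.2],"angular":[0,0.3,0]},{"xyz":[0,0,0],"angular":[0,0,0]},{"xyz":[0,0,0],"angular":[0,0,0]}]' 4.5 5
python3 -m handwheel '[{"xyz":[0,0,0],"angular":[0,0,0]},{"xyz":[0,0,0],"angular":[0,0,0]},{"xyz":[0,0,0],"angular":[0,0,0]},{"xyz":[0,0,0],"angular":[0,0,0]}]' 4.5 5
python3 - <<'E'
from h import *
rep()
s=get_image("side");cv2.imwrite("pics/s5.png",cv2.convertScaleAbs(cv2.resize(s["pixels"][110:215,260:390],None,fx=6,fy=5.7,interpolation=cv2.INTER_CUBIC),alpha=2,beta=20))
E
```

```text
time: 4.6
position: [0.5276, -0.1441, 0.0962]
tool_rot: [-0.205, 1.56, 0.21]
ft_force: [-0.0, -0.4, 1.7]
grip_width: 0.856
time: 4.93
position: [0.5271, -0.1442, 0.0958]
tool_rot: [-0.205, 1.561, 0.209]
ft_force: [0.1, -0.1, 0.5]
grip_width: 0.57
t 4.9333 pos [ 0.5271 -0.1442  0.0958] press x,y mm [0.2 1.3] zaxis deg 15.11 xaxis [-0.     0.003 -1.   ] F [ 0.14 -0.08  0.46] F along -0.11 w 0.5700602264090063
```

View pics/s5.png

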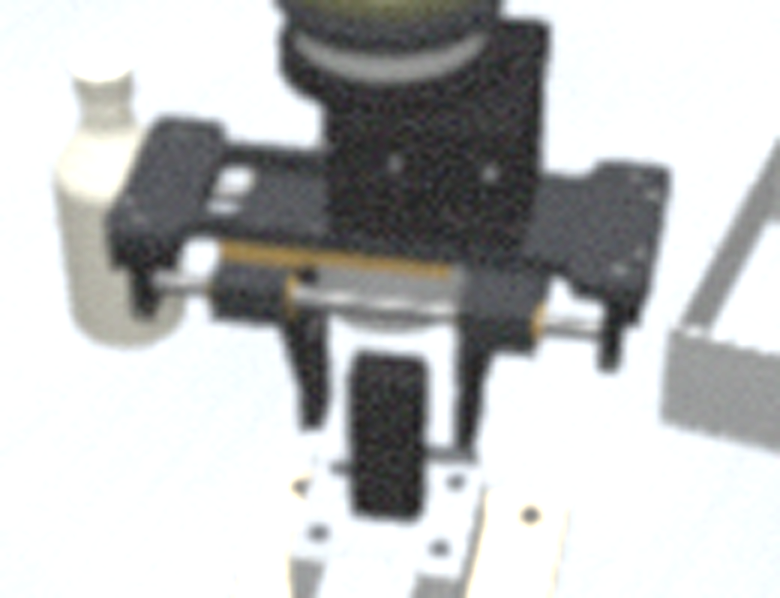

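```bash
python3 -m handwheel '[{"xyz":[0,0,0],"angular":[0,0,0]},{"xyz":[0,0,0],"angular":[0,0,0]},{"xyz":[0,0,0],"angular":[0,0,0]},{"xyz":[0,0,0],"angular":[0,0,0]}]' 2.0 8
python3 - <<'E'
from h import *
rep()
s=get_image("side");cv2.imwrite("pics/s6.png",cv2.convertScaleAbs(cv2.resize(s["pixels"][110:215,260:390],None,fx=6,fy=5.7,interpolation=cv2.INTER_CUBIC),alpha=3,beta=30))
E
```

```text
time: 5.32
position: [0.529, -0.1439, 0.0963]
tool_rot: [-0.205, 1.557, 0.209]
ft_force: [4.9, -0.1, -3.3]
grip_width: 0.344
t 5.3167 pos [ 0.529  -0.1439  0.0963] press x,y mm [2.1 1.2] zaxis deg 15.14 xaxis [ 0.004  0.003 -1.   ] F [ 4.94 -0.07 -3.29] F along -1.36 w 0.3441237861647732
```

View pics/s6.png

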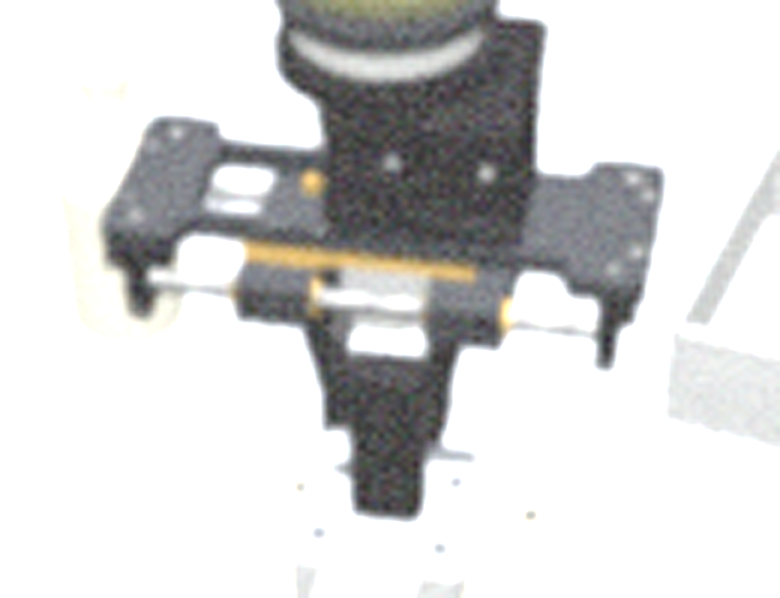

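```bash
python3 -m handwheel '[{"xyz":[0,0,0],"angular":[0,0,0]},{"xyz":[0,0,0],"angular":[0,0,0]},{"xyz":[0,0,0],"angular":[0,0,0]}]' 1.5 60
python3 -c "
from h import *
rep()"
python3 -m handwheel '[{"xyz":[-0.05,0.2,0],"angular":[0,0,0]},{"xyz":[0,0,0],"angular":[0,0,0]}]'
python3 -c "
from h import *
rep()"
```

```text
time: 5.62
position: [0.529, -0.1438, 0.0963]
tool_rot: [-0.206, 1.557, 0.209]
ft_force: [2.4, 0.5, -1.0]
grip_width: 0.337
t 5.6167 pos [ 0.529  -0.1438  0.0963] press x,y mm [2.1 1.2] zaxis deg 15.17 xaxis [ 0.003  0.002 -1.   ] F [ 2.43  0.54 -0.98] F along -0.12 w 0.3370992666111069
time: 5.78
position: [0.5289, -0.1431, 0.0963]
tool_rot: [-0.207, 1.557, 0.207]
ft_force: [1.7, 2.4, -1.1]
grip_width: 0.338
t 5.7833 pos [ 0.5289 -0.1431  0.0963] press x,y mm [2.1 1.9] zaxis deg 15.13 xaxis [ 0.004  0.    -1.   ] F [ 1.69  2.44 -1.06] F along 1.91 w 0.3383782236414247
```

```bash
python3 -m handwheel '[{"xyz":[-0.1,0.4,0],"angular":[0,0,0]}]'
python3 -m handwheel '[{"xyz":[-0.13,0.5,0],"angular":[0,0,0]}]'
python3 -m handwheel '[{"xyz":[-0.13,0.5,0],"angular":[0,0,0]}]'
python3 -c "
from h import *
rep()"
```

```text
time: 5.87
position: [0.5284, -0.1414, 0.0964]
tool_rot: [-0.209, 1.555, 0.203]
ft_force: [7.5, -10.3, -8.1]
grip_width: 0.343
time: 5.95
position: [0.5284, -0.141, 0.0964]
tool_rot: [-0.214, 1.552, 0.196]
ft_force: [10.8, -14.6, -12.2]
grip_width: 0.339
time: 6.03
position: [0.5285, -0.1409, 0.0964]
tool_rot: [-0.219, 1.549, 0.187]
ft_force: [9.9, -11.1, -11.2]
grip_width: 0.342
t 6.0333 pos [ 0.5285 -0.1409  0.0964] press x,y mm [2.3 4.1] zaxis deg 14.86 xaxis [ 0.014 -0.018 -1.   ] F [  9.87 -11.1  -11.18] F along -13.3 w 0.3417370371941658
```

```bash
python3 -m handwheel '[{"xyz":[-0.1,0.8,-0.1],"angular":[0.8,0,0]}]'
python3 -m handwheel '[{"xyz":[-0.1,0.8,-0.1],"angular":[0.8,0,0]}]'
python3 -c "
from h import *
rep()"
```

```text
time: 6.12
position: [0.5279, -0.1386, 0.0963]
tool_rot: [-0.213, 1.546, 0.19]
ft_force: [2.2, -9.9, 6.6]
grip_width: 0.339
time: 6.2
position: [0.5271, -0.1353, 0.0963]
tool_rot: [-0.206, 1.544, 0.195]
ft_force: [3.5, -6.8, 3.1]
grip_width: 0.342
t 6.2 pos [ 0.5271 -0.1353  0.0963] press x,y mm [ 2.5 10. ] zaxis deg 14.68 xaxis [ 0.018 -0.005 -1.   ] F [ 3.46 -6.81  3.12] F along -7.48 w 0.3418495362332379
```

```bash
python3 -m handwheel '[{"xyz":[-0.25,0.8,0],"angular":[0.2,0.3,0.2]},{"xyz":[-0.25,0.8,0],"angular":[0.2,0.3,0.1]}]'
python3 -c "
from h import *
rep()"
```

```text
time: 6.37
position: [0.5242, -0.1255, 0.0964]
tool_rot: [-0.211, 1.548, 0.196]
ft_force: [9.3, -4.9, -7.3]
grip_width: 0.34
t 6.3667 pos [ 0.5242 -0.1255  0.0964] press x,y mm [ 2.3 20.1] zaxis deg 14.86 xaxis [ 0.014 -0.008 -1.   ] F [ 9.31 -4.93 -7.3 ] F along -7.2 w 0.3395101023315742
```

```bash
python3 -m handwheel '[{"xyz":[-0.2,0.8,-0.05],"angular":[0.3,0.3,0.2]},{"xyz":[-0.2,0.8,0],"angular":[0.2,0.3,0.1]},{"xyz":[-0.2,0.8,0],"angular":[0.2,0.2,0.1]}]'
python3 -c "
from h import *
rep()"
python3 -m handwheel '[{"xyz":[-0.2,0.7,0],"angular":[0.2,0.2,0.1]}]'
python3 -c "
from h import *
rep()"
```

```text
time: 6.62
position: [0.5199, -0.1105, 0.0964]
tool_rot: [-0.213, 1.557, 0.198]
ft_force: [4.1, -5.6, -5.6]
grip_width: 0.343
t 6.6167 pos [ 0.5199 -0.1105  0.0964] press x,y mm [ 2.  35.8] zaxis deg 15.0 xaxis [ 0.006 -0.009 -1.   ] F [ 4.14 -5.63 -5.64] F along -6.52 w 0.34276814792922905
time: 6.7
position: [0.5187, -0.1061, 0.0964]
tool_rot: [-0.214, 1.557, 0.197]
ft_force: [4.5, -6.0, -7.0]
grip_width: 0.342
t 6.7 pos [ 0.5187 -0.1061  0.0964] press x,y mm [ 2.  40.3] zaxis deg 15.01 xaxis [ 0.005 -0.01  -1.   ] F [ 4.49 -6.01 -6.97] F along -6.98 w 0.3423015471405466
```

```bash
python3 -m handwheel '[{"xyz":[-0.18,0.65,0],"angular":[0.3,0,0.1]},{"xyz":[-0.18,0.6,0],"angular":[0.3,0,0.1]}]'
python3 -c "
from h import *
rep()"
python3 -m handwheel '[{"xyz":[-0.16,0.6,0],"angular":[0.2,0,0.1]}]'
python3 -c "
from h import *
rep()"
python3 -m handwheel '[{"xyz":[-0.16,0.6,0],"angular":[0.2,0,0.1]}]'
python3 -c "
from h import *
rep()"
```

```text
time: 6.87
position: [0.5169, -0.0988, 0.0964]
tool_rot: [-0.212, 1.551, 0.199]
ft_force: [7.6, -6.2, -8.6]
grip_width: 0.342
t 6.8667 pos [ 0.5169 -0.0988  0.0964] press x,y mm [ 2.2 47.8] zaxis deg 15.03 xaxis [ 0.011 -0.007 -1.   ] F [ 7.61 -6.21 -8.6 ] F along -7.99 w 0.34186896498220465
time: 6.95
position: [0.5161, -0.0956, 0.0964]
tool_rot: [-0.213, 1.549, 0.198]
ft_force: [6.8, -5.7, -4.9]
grip_width: 0.342
t 6.95 pos [ 0.5161 -0.0956  0.0964] press x,y mm [ 2.3 51.2] zaxis deg 15.04 xaxis [ 0.013 -0.008 -1.   ] F [ 6.75 -5.69 -4.93] F along -7.26 w 0.342160023034913
time: 7.03
position: [0.5152, -0.0922, 0.0964]
tool_rot: [-0.214, 1.547, 0.197]
ft_force: [8.3, -5.2, -6.8]
grip_width: 0.338
t 7.0333 pos [ 0.5152 -0.0922  0.0964] press x,y mm [ 2.3 54.7] zaxis deg 15.06 xaxis [ 0.016 -0.009 -1.   ] F [ 8.34 -5.24 -6.8 ] F along -7.24 w 0.338291166945108
```

```bash
for i in 1; do python3 -m handwheel '[{"xyz":[-0.14,0.55,0],"angular":[0.3,0.3,0]}]' >/dev/null; python3 -c "
from h import *
rep()"; done
python3 -m handwheel '[{"xyz":[-0.14,0.55,0],"angular":[0.3,0.3,0]}]' >/dev/null; python3 -c "
from h import *
rep()"
python3 -m handwheel '[{"xyz":[-0.14,0.55,0],"angular":[0.3,0.3,0]}]' >/dev/null; python3 -c "
from h import *
rep()"
```

```text
t 7.1167 pos [ 0.5142 -0.0891  0.0964] press x,y mm [ 2.2 57.9] zaxis deg 14.99 xaxis [ 0.012 -0.007 -1.   ] F [ 6.94 -5.52 -5.73] F along -7.14 w 0.33917537502618256
t 7.2 pos [ 0.5134 -0.0863  0.0964] press x,y mm [ 2.1 60.8] zaxis deg 14.93 xaxis [ 0.009 -0.006 -1.   ] F [ 6.69 -6.87 -6.16] F along -8.38 w 0.34004849371995766
t 7.2833 pos [ 0.5126 -0.0837  0.0964] press x,y mm [ 2.  63.5] zaxis deg 14.87 xaxis [ 0.006 -0.005 -1.   ] F [ 4.12 -5.9  -5.23] F along -6.77 w 0.3409914555176509
```

```bash
python3 -m handwheel '[{"xyz":[-0.14,0.55,0],"angular":[0.2,0,0.1]}]' >/dev/null; python3 -c "
from h import *
rep()"
python3 -m handwheel '[{"xyz":[-0.14,0.55,0],"angular":[0.2,0,0.1]}]' >/dev/null; python3 -c "
from h import *
rep()"
python3 -m handwheel '[{"xyz":[-0.14,0.55,0],"angular":[0.2,0.1,0.1]}]' >/dev/null; python3 -c "
from h import *
rep()"
```

```text
t 7.3667 pos [ 0.512  -0.0813  0.0964] press x,y mm [ 2.1 66. ] zaxis deg 14.91 xaxis [ 0.008 -0.006 -1.   ] F [ 5.51 -5.59 -5.63] F along -6.84 w 0.3358772723893252
t 7.45 pos [ 0.5114 -0.0788  0.0964] press x,y mm [ 2.1 68.6] zaxis deg 14.94 xaxis [ 0.01  -0.007 -1.   ] F [ 5.69 -6.18 -6.5 ] F along -7.46 w 0.3396990170464577
t 7.5333 pos [ 0.5107 -0.0762  0.0964] press x,y mm [ 2.1 71.3] zaxis deg 14.96 xaxis [ 0.011 -0.008 -1.   ] F [ 6.68 -5.86 -5.45] F along -7.4 w 0.337458400885304
```

```bash
python3 -m handwheel '[{"xyz":[-0.14,0.55,0],"angular":[0.2,0.2,0.1]}]' >/dev/null; python3 -c "
from h import *
rep()"
python3 -m handwheel '[{"xyz":[-0.14,0.55,0],"angular":[0.2,0.1,0.1]}]' >/dev/null; python3 -c "
from h import *
rep()"
python3 -m handwheel '[{"xyz":[-0.14,0.55,0],"angular":[0.2,0.1,0.1]}]' >/dev/null; python3 -c "
from h import *
rep()"
```

```text
t 7.6167 pos [ 0.5099 -0.0735  0.0964] press x,y mm [ 2.1 74.1] zaxis deg 14.98 xaxis [ 0.009 -0.009 -1.   ] F [ 5.86 -6.05 -5.37] F along -7.38 w 0.3423836626537376
t 7.7 pos [ 0.5093 -0.0714  0.0964] press x,y mm [ 2.1 76.3] zaxis deg 14.99 xaxis [ 0.01 -0.01 -1.  ] F [ 6.86 -8.64 -6.88] F along -10.13 w 0.34221140442635994
t 7.7833 pos [ 0.5088 -0.0695  0.0964] press x,y mm [ 2.1 78.3] zaxis deg 14.98 xaxis [ 0.011 -0.012 -1.   ] F [ 6.92 -7.35 -7.44] F along -8.91 w 0.34273432280519356
```

```bash
python3 -m handwheel '[{"xyz":[-0.14,0.55,0],"angular":[0.2,0.1,0.1]}]' >/dev/null; python3 -c "
from h import *
rep()"
python3 -m handwheel '[{"xyz":[-0.14,0.55,0],"angular":[0.2,0.1,0.1]}]' >/dev/null; python3 -c "
from h import *
rep()"
```

```text
t 7.8667 pos [ 0.5084 -0.0677  0.0964] press x,y mm [ 2.1 80.1] zaxis deg 14.97 xaxis [ 0.012 -0.013 -1.   ] F [ 7.11 -7.94 -7.57] F along -9.53 w 0.340236582131882
t 7.95 pos [ 0.5081 -0.0669  0.0964] press x,y mm [ 2.1 80.9] zaxis deg 14.94 xaxis [ 0.014 -0.016 -1.   ] F [  9.62 -11.11  -8.92] F along -13.24 w 0.3378517896024102
```

```bash
python3 -m handwheel '[{"xyz":[-0.02,0.1,0],"angular":[0,0,0]}]' >/dev/null; python3 -c "
from h import *
rep()"
python3 -m handwheel '[{"xyz":[0,0.05,0],"angular":[0,0,0]}]' >/dev/null; python3 -c "
from h import *
rep()"
```

```text
t 8.0333 pos [ 0.5082 -0.067   0.0964] press x,y mm [ 2.1 80.8] zaxis deg 14.87 xaxis [ 0.015 -0.018 -1.   ] F [ 3.38  3.31 -0.81] F along 2.31 w 0.33811165227317697
t 8.1167 pos [ 0.5082 -0.067   0.0964] press x,y mm [ 2.1 80.8] zaxis deg 14.85 xaxis [ 0.015 -0.018 -1.   ] F [ 4.2  -1.8  -2.67] F along -2.84 w 0.33969032731058074
```

```bash
python3 -m handwheel '[{"xyz":[0,0.05,0],"angular":[0,0,0]},{"xyz":[0,0,0],"angular":[0,0,0]}]' 1.5 10; python3 -c "
from h import *
rep()"
python3 -m handwheel '[{"xyz":[0,0,0],"angular":[0,0,0]},{"xyz":[0,0,0],"angular":[0,0,0]},{"xyz":[0,0,0],"angular":[0,0,0]},{"xyz":[0,0,0],"angular":[0,0,0]}]' 6.5 10
python3 - <<'E'
from h import *
rep()
s=get_image("side");cv2.imwrite("pics/s7.png",cv2.convertScaleAbs(cv2.resize(s["pixels"][110:240,240:390],None,fx=5,fy=4.6,interpolation=cv2.INTER_CUBIC),alpha=2,beta=20))
E
```

```text
time: 8.28
position: [0.5082, -0.067, 0.0964]
tool_rot: [-0.219, 1.548, 0.186]
ft_force: [2.7, -0.4, -3.9]
grip_width: 0.345
t 8.2833 pos [ 0.5082 -0.067   0.0964] press x,y mm [ 2.1 80.8] zaxis deg 14.84 xaxis [ 0.015 -0.019 -1.   ] F [ 2.68 -0.39 -3.93] F along -1.08 w 0.3453747496337278
time: 8.62
position: [0.5059, -0.0657, 0.0963]
tool_rot: [-0.217, 1.553, 0.189]
ft_force: [-0.2, -1.0, -0.3]
grip_width: 0.564
t 8.6167 pos [ 0.5059 -0.0657  0.0963] press x,y mm [ 0.3 82.7] zaxis deg 14.85 xaxis [ 0.011 -0.017 -1.   ] F [-0.15 -0.97 -0.34] F along -0.9 w 0.5643931821101199
```

View pics/s7.png

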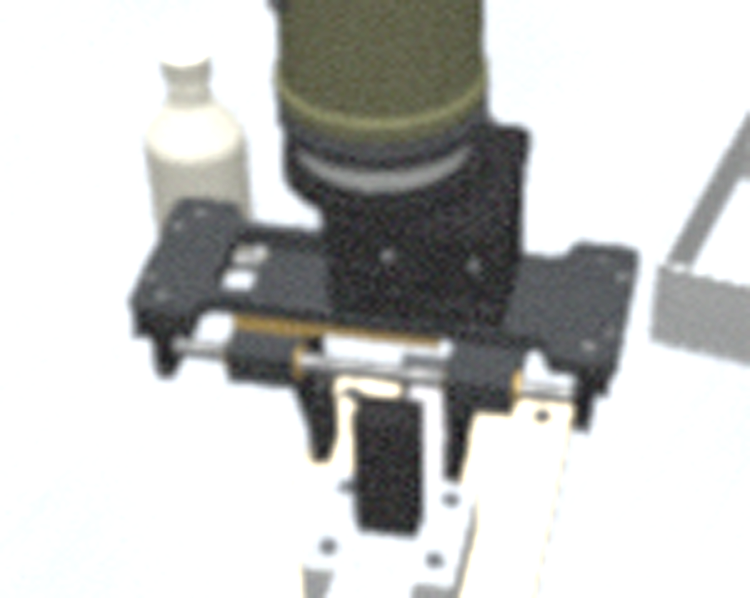

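```bash
python3 -m handwheel '[{"xyz":[0,0,0],"angular":[0,0,0]},{"xyz":[0,0,0],"angular":[0,0,0]},{"xyz":[0,0,0],"angular":[0,0,0]},{"xyz":[0,0,0.5],"angular":[0,0,0]},{"xyz":[0,0,1.5],"angular":[0,0,0]}]' 8 10
python3 -m handwheel '[{"xyz":[0,0,2.5],"angular":[0,0,0]},{"xyz":[0,0,2.5],"angular":[0,0,0]},{"xyz":[0,0,2.5],"angular":[0,0,0]},{"xyz":[0,0,2.5],"angular":[0,0,0]},{"xyz":[0,0,2],"angular":[0,0,0]}]'
python3 -c "
from h import *
rep()"
```

```text
time: 9.08
position: [0.503, -0.0653, 0.1144]
tool_rot: [-0.217, 1.559, 0.189]
ft_force: [0.3, -0.6, 1.1]
grip_width: 0.903
time: 9.5
position: [0.4997, -0.066, 0.2387]
tool_rot: [-0.217, 1.565, 0.188]
ft_force: [0.7, 0.4, 0.9]
grip_width: 0.917
t 9.5 pos [ 0.4997 -0.066   0.2387] press x,y mm [-5.7 84. ] zaxis deg 14.76 xaxis [-0.002 -0.018 -1.   ] F [0.68 0.41 0.95] F along 0.22 w 0.916561812766261
```

```bash
python3 -m handwheel '[{"xyz":[0,0,0],"angular":[0,0,0]},{"xyz":[0,0,0],"angular":[0,0,0]},{"xyz":[0,0,0],"angular":[0,0,0]}]'
python3 - <<'E'
from h import *
from scipy.optimize import minimize_scalar
s=get_image("side")
a0=cv2.imread("pics/side0.png");a1=s["pixels"];cv2.imwrite("pics/side1.png",a1)
g0=cv2.cvtColor(a0,cv2.COLOR_BGR2GRAY).astype(np.float32);g1=cv2.cvtColor(a1,cv2.COLOR_BGR2GRAY).astype(np.float32)
# rectify block-top plane (z=.0675) patch: x +-33, front part
def rect(g,y0,z=.0675):
    xs=np.linspace(-.033,.033,133); ys=np.linspace(.012,.05,77)+y0
    src=np.array([[proj(s,np.r_[O+ex*x+ey*y,z]) for x in xs] for y in ys],np.float32)
    return cv2.remap(g,src[...,0],src[...,1],cv2.INTER_CUBIC)
t=rect(g0,0)
for dy in np.arange(.068,.090,.001): print(round(dy*1e3),round(np.corrcoef(rect(g1,dy).ravel(),t.ravel())[0,1],3),end="; ")
cv2.imwrite("pics/s8.png",cv2.resize(a1[100:260,220:420],None,fx=3.7,fy=3.7,interpolation=cv2.INTER_CUBIC))
E
```

```text
time: 9.75
position: [0.5026, -0.0664, 0.2444]
tool_rot: [-0.215, 1.556, 0.188]
ft_force: [0.8, 0.6, -1.1]
grip_width: 0.92
68 -0.098; 69 -0.046; 70 0.023; 71 0.114; 72 0.227; 73 0.36; 74 0.505; 75 0.647; 76 0.772; 77 0.87; 78 0.938; 79 0.977; 80 0.99; 81 0.98; 82 0.951; 83 0.907; 84 0.852; 85 0.793; 86 0.733; 87 0.676; 88 0.621; 89 0.567;
```

View pics/s8.png

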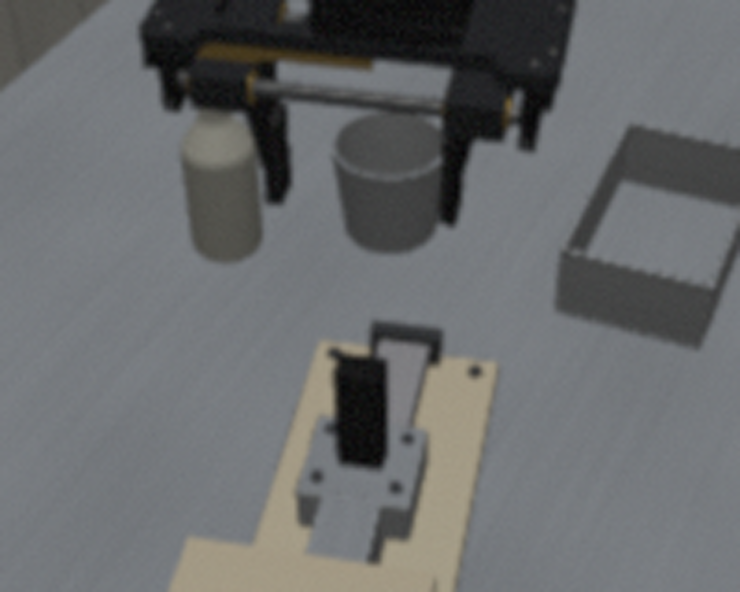

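```bash
python3 -c "
from h import *
rep(); print(close_job())"
```

```text
t 9.8 pos [ 0.5023 -0.0664  0.2439] press x,y mm [-3.4 82.9] zaxis deg 14.73 xaxis [ 0.007 -0.017 -1.   ] F [0.62 0.9  0.01] F along 0.7 w 0.9152848180894816
the job is handed in; nothing more can be done
None
```

The carriage is free of its park and pressed home against the end stop. The arm has let go and lifted clear, and the job was handed in at 9.8 s.

**What I did:** I gripped the black post across the rail. The pawl let go at somewhere above 13 N. I then ran the carriage along in steps of a few millimetres, with a drag of about 7 N. First touch on the buffer came at about 75 mm of travel. I kept pushing for about 6 mm, until the push reached about 13 N. That puts roughly 6 N on the stop, at the start of the stiff pad. I then let the push die away to about 1 N, opened the fingers and lifted straight up.

**Last checks:**
- **Travel:** matching the side picture against the first one gives about 80 mm after release. The arm's own reading gave 79 to 80 mm while gripped, so I saw no spring-back.
- **Buffer force:** about 5 mm of compression should push back with roughly 2.5 N. This is worked out from the travel; I could not measure it directly after release.
- **Robot:** it touches nothing, and the force reading was within about 1 N of zero.
- **Bystanders:** the pan, bottle and cup look where they were in the last picture. I checked them by eye only.

**One disagreement:** in the side pictures the fingertips appeared about 14–20 mm higher, or further back, than the reported tool position. The grasp still closed at 30 mm, the post's width, and I saw no sign of slip.

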